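Load the rocker and set its speed knob

TASK

Lay the amber dropper bottle that stands at the rocker's left on its side on the two rails of the rocker's cradle, with its foot fully home against the low end plate and its black bulb at the high end, and let go of it. Then turn the rocker's speed knob until the white line on it points at the raised tab of the ring round it; leave the ring, the other things on the bench and the rocker as they are.

Things in the scene. Friction and masses are not known exactly. Their poses are not given: they have to be found in the camera images.
- dropper_bottle: The task's loose bottle, at the left of the rocker: amber glass, cylindrical body 33 mm in diameter and 70 mm high, above it a collar 24 mm in diameter up to 77 mm and a black rubber bulb 13 mm thick up to 102 mm; about 70 g. Starts upright. Origin at the centre of its foot, z towards the bulb.
- rocker: Fixed bench rocker, white housing 190 (x) x 300 (y) x 36 mm high. Origin: centre of its underside; x to its rear, y to its left seen from its front. The left half carries the cradle; the right half a console with the knob, turned 45 deg to the rocker's right, its panel (about 90 x 100 mm) sloping 30 deg, rising to 87 mm.
- knob_foot (a point): Point on the knob's axis at the panel's surface, at (-10, -68, 61) mm in the rocker's frame. z: the panel's outward normal, along the knob's axis ((-0.354, -0.354, 0.866) in the rocker's frame); x up the panel's slope; y level.
- cradle: Fixed cradle, 20 deg slope: two steel rails (7 mm thick, 92 mm long, centres 18 mm apart and 18 mm below the origin) from the low end plate by the panel (46 mm wide, face at x = 0, up to z = 10 mm) to a lower far plate; deck 32 mm below. Origin: place of the foot's centre when the bottle lies home; x up the slope along the rails, to the rocker's left; at (0, 30, 88) mm in the rocker's frame.
- speed_knob (a joint): Knob angle, rad, 0 to 5.236, growing clockwise facing the panel, 0 = white line at 7 o'clock (12 is up the slope); stiff (0.08 N m), stays where left. Black round ribbed knob: grip part 36 mm in diameter, 8 to 38 mm above the panel, on a 48 mm skirt 7 mm high; may be gripped at any angle. White line over top, side and skirt. Set when equal to index_ring.
- index_ring (a joint): Ring angle, rad, same zero and sense as speed_knob. Stiff bare metal ring 70 mm in diameter, 4 mm high, flat on the panel round the knob, with one raised tab (11 x 5 mm, up to 7.5 mm above the panel). Already set, do not turn it. Lies 1.7 to 3.0 rad clockwise from the knob's starting value.
- knob_line (a point): Outer end of the knob's white line, 25.5 mm from the knob's axis, 5 mm above the panel. z is the panel's outward normal.
- index_tab (a point): Inner end of the ring's raised tab, 25.5 mm from the knob's axis, 5 mm above the panel. The knob is set when knob_line is at this point.
- beaker: Bystander: clear beaker, 55 mm in diameter, 70 mm high, behind the cup at the right. Origin under its centre.
- cup: Bystander: sample cup, 55 mm in diameter, 55 mm high, right of the rocker. Origin under its centre.
- stopper: Bystander: rubber stopper, 33 mm in diameter, 27 mm high, near the bench's front edge. Origin under its centre.
There are look-alikes about, which are no part of the job. Leave any blue, green or turquoise look-alike of the dropper_bottle alone.

How it is judged:
By the outcome, as a careful person would: the job done as asked, in the order asked, and still so for the second after the job is handed in, with the robot touching nothing.
It also fails if it takes over 64 s, if anything falls off the work surface, if the arm or the gripper's body presses on something with over 40 N, if the wrist force passes 120 N, or if a joint passes its speed limit or range.

ROBOT

A 7-joint arm with a two-finger parallel gripper is mounted at the origin on a cart in front of the work surface, level with it; the furniture and walls round the work are solid. World frame = base frame: x ahead of the robot, y to its left, z up, the work surface at z = 0. Lengths are in m, angles in rad, forces in N, time in s.
With the tool pointing down it reaches from about 0.4 to 0.85 m from the base axis. Payload 4.5 kg.
Tool frame: the origin (TCP) lies at the very end of the fingers, on their centre line; the grasp point (between the pads) lies 19 mm behind it (r.grip_point_offset is the distance from the TCP to the grasp point, in m); y points along the fingers, x is the direction in which the jaws open and shut, and the axes are right-handed (so a half turn about y gives the same grasp; the last joint's range is limited). The gripper opens to 88 mm and grips with 3 to 60 N. Pads are 18 mm wide; open, the fingers measure 123 mm over their backs; the gripper's body (75 mm by 187 mm) begins 45 mm behind the grasp point.
Start: joints at [-1.221, 0.689, -0.195, 1.565, 0.157, 0.902, -0.215], TCP at [0.194, 0.594, 0.239] pointing down, gripper open.
Joint ranges: [-3.01, 3.01], [-0.46, 2.08], [-1.47, 1.51], [0.13, 2.56], [-1, 4.14], [0.04, 2.09], [-2.66, 2.66]. Speed limits (rad/s): [2.57, 2.57, 3.14, 3.14, 3.14, 3.14, 3.14].

INTERFACE

Orientations are given as a unit quaternion [x, y, z, w].
In Python, from plant import get_state, snapshot, camera_params, job, r gives the robot as it stands.
- The arm moves only by the tool carry_out, never from a script. Its arguments are lists of equal length, an entry for each row: "offset": the shift along the world's x, y, z in m, a list of three; "twist": the turn about the world's z in degrees. In form: {"offset": [[tx, ty, tz], ...], "twist": [twist, ...]}. A call has 1 to 8 rows; each row shifts and turns the commanded pose from where the row before left it; what a row does not reach is not made up. A row lasts 1/8 s, in which the tool goes at most 62.5 mm and 10.7 degrees, less where a joint would pass 70% of its speed; a pose out of reach is approached as far as the arm can. A call with a gripper value outside its range is refused whole. "grip" is the finger opening in m, from 0 to 0.0881, set as the call begins (left out, the last holds). The fingers move at their own pace and stop on an object; "newtons" is the grip in N (left out, the last holds). Time passes only in rows, so rows that do not move let the fingers close. It gives the time, the measured TCP pose, the force and the opening at its end, in the units of the state.
- get_state(): the state, without advancing time (a new reading comes with each control period).
- snapshot(name): name is "side" or "top"; returns the picture (384x512x3 uint8, red, green, blue); there is no depth.
- camera_params(name): a dict with "camera_matrix" (3x3 intrinsics, pixels), "eye" and "orientation" of the camera in the world. Camera axes: x right, y up, looking along -z (the intrinsics and any distortion apply to the point x, -y, -z); pixel columns grow to the right and rows downward; lengths in m; the calibration is good to about 2 mm. A picture is of the moment at which its call begins. camera_params takes no time and is no camera call.
- job.finish_job(): hands the job in, once; it reports no verdict.
The state is a dict: "clock": time; "q": joint angles; "qd": joint speeds; "joint_torque": joint torques, N m; "tool_pos": TCP position; "eef_rot": TCP orientation; "contact_force": force on the tool from outside, world axes, zero at the start; "moment": the same for the moment, N m; "opening": opening from 0.0 (shut) to 1.0 (fully open).
Only numpy, scipy, OpenCV 4.12 (cv2) and the standard library are available. Lean on these libraries where they do the work, as an engineer would, in place of code of your own. Each camera call takes 0.05 s, during which the arm holds its last target. There are 200 camera calls.

## Working session

There is one attempt and no reset: what is moved stays moved. The work goes in short steps, Python scripts to look and compute and a tool call to move; the robot and the scene stay as the last step left them, time stands still between calls to the robot, and variables do not carry over. Pictures are saved under pics/ and viewed, about 8 in all and at most 12, crops included, and the job is handed in when it is done.

Besides the shell and the picture viewer there is one more tool, called after ">>>" as a command line: name --pt "numbers of a row" for each row, then --argument value for the rest. carry_out: Moves the arm, as the interface text tells. Its arguments: {"type":"object","properties":{"offset":{"type":"array"},"twist":{"type":"array"},"grip":{"type":"number"},"newtons":{"type":"number"}},"required":["offset","twist"]}

```bash
ls; mkdir -p pics
python3 - <<'E'
from plant import *
import cv2
for n in("side","top"):
    cv2.imwrite(f"pics/{n}0.png",snapshot(n)[:,:,::-1]); print(n,camera_params(n))
print(get_state()); print(r, r.grip_point_offset)
E
```

```text
pics
side {'camera_matrix': array([[369.00185149,   0.        , 255.99606736],
       [  0.        , 369.00185149, 197.50704273],
       [  0.        ,   0.        ,   1.        ]]), 'eye': array([0.55684029, 1.09674044, 0.65023056]), 'orientation': array([0.01484015, 0.51447112, 0.85735654, 0.00624431])}
top {'camera_matrix': array([[356.55931022,   0.        , 249.50904354],
       [  0.        , 356.55931022, 195.60621434],
       [  0.        ,   0.        ,   1.        ]]), 'eye': array([ 0.30834057, -0.01001801,  1.23573988]), 'orientation': array([ 0.07438721, -0.06278459, -0.6970492 ,  0.71038514])}
{'clock': 0.1, 'q': array([-1.22120204,  0.68989257, -0.19452214,  1.56622419,  0.15726947,
        0.90253486, -0.2150809 ]), 'qd': array([ 7.92218631e-04, -2.27145212e-03,  2.55552505e-04, -1.84024311e-03,
       -2.18818471e-04, -2.53885390e-05, -1.27810597e-05]), 'joint_torque': array([-3.98168428e-03, -5.28497994e+01, -1.27116043e+00, -1.53838116e+01,
       -5.24086982e-02,  2.01717987e-03,  4.09589597e-05]), 'tool_pos': array([0.19396446, 0.59353722, 0.23799922]), 'eef_rot': array([ 0.57276055,  0.41472456, -0.41563699, -0.57200943]), 'contact_force': array([ 0.16821025,  0.44358366, -1.39660055]), 'moment': array([-0.00474301, -0.06873895,  0.04736028]), 'opening': 0.9990637414621986}
<Robot object at 0x7f1a4020ba10> 0.0187
```

View pics/side0.png

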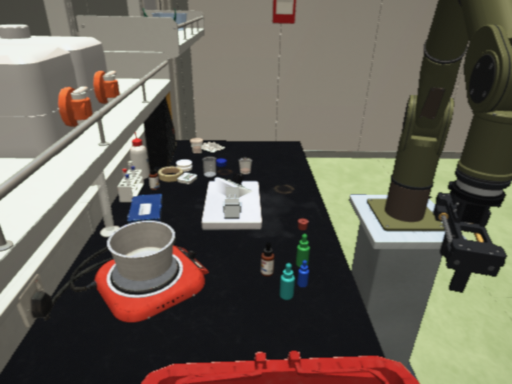

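View pics/top0.png

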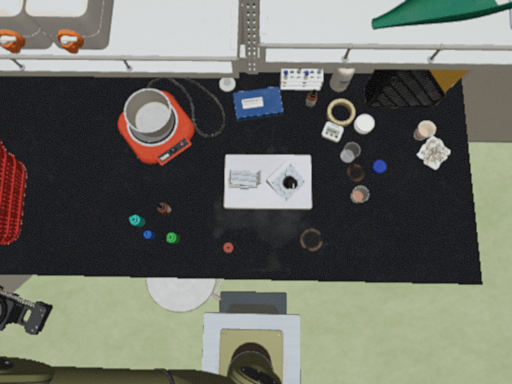

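The top view shows the white rocker at about (268,182), with its cradle on the left and its console and knob on the right. Two amber bottles could be meant: one at top (164,208) / side (267,261), and one at the back at top (312,99) / side (154,181). The first fits because it stands at the rocker's left. The blue, green and turquoise bottles stand near it. I'll enlarge to confirm.

```bash
cat > cam.py <<'E'
import numpy as np, cv2
from scipy.spatial.transform import Rotation as R
from plant import camera_params
C={n:camera_params(n) for n in("side","top")}
def ray(n,uv):
    c=C[n]; d=np.linalg.solve(c["camera_matrix"],[uv[0],uv[1],1.])
    return np.array(c["eye"]),R.from_quat(c["orientation"]).apply(d*[1,-1,-1])
def onz(n,uv,z):
    e,d=ray(n,uv); return e+d*(z-e[2])/d[2]
def proj(n,p):
    c=C[n]; q=R.from_quat(c["orientation"]).inv().apply(np.atleast_2d(p)-c["eye"])*[1,-1,-1]
    u=q@c["camera_matrix"].T; return u[:,:2]/u[:,2:]
def two(u,v):
    a,d=ray("side",u);b,f=ray("top",v); s=np.linalg.lstsq(np.c_[d,-f],b-a,rcond=None)[0]
    p,q=a+d*s[0],b+f*s[1]; return (p+q)/2,np.linalg.norm(p-q)
E
python3 - <<'E'
import cv2,numpy as np
from cam import *
s=cv2.imread("pics/side0.png");t=cv2.imread("pics/top0.png")
z=lambda i,x,y,w,h,k:cv2.resize(i[y:y+h,x:x+w],(w*k,h*k),interpolation=cv2.INTER_CUBIC)
a=z(t,216,146,104,70,7)
cv2.imwrite("pics/c1.png",a)
b=np.hstack([z(s,190,165,80,68,5),z(s,240,215,80,68,5)]);c=np.hstack([z(t,120,190,80,50,5),z(t,270,60,80,50,5)])
cv2.imwrite("pics/c2.png",np.vstack([b,c]))
# housing white mask
hsv=cv2.cvtColor(t,cv2.COLOR_BGR2HSV); m=((hsv[:,:,2]>120)).astype(np.uint8)
n,l,st,ce=cv2.connectedComponentsWithStats(m); k=l[200,290]; print(st[k],ce[k])
cn=max(cv2.findContours((l==k).astype(np.uint8),0,1)[0],key=len); rc=cv2.minAreaRect(cn); print(rc)
P=[onz("top",q,.036)for q in cv2.boxPoints(rc)]; print(np.round(P,4)); 
print([np.round(np.linalg.norm(P[i]-P[(i+1)%4]),4)for i in range(4)],np.mean(P,0))
E
```

```text
[ 224  154   88   55 4607] [266.86021272 181.323855  ]
((267.5, 181.0), (54.0, 87.0), 90.0)
[[ 0.6917  0.1049  0.036 ]
 [ 0.6965 -0.2001  0.036 ]
 [ 0.505  -0.1976  0.036 ]
 [ 0.4997  0.0983  0.036 ]]
[np.float64(0.305), np.float64(0.1915), np.float64(0.296), np.float64(0.1921)] [ 0.59819597 -0.04863231  0.036     ]
```

View pics/c1.png

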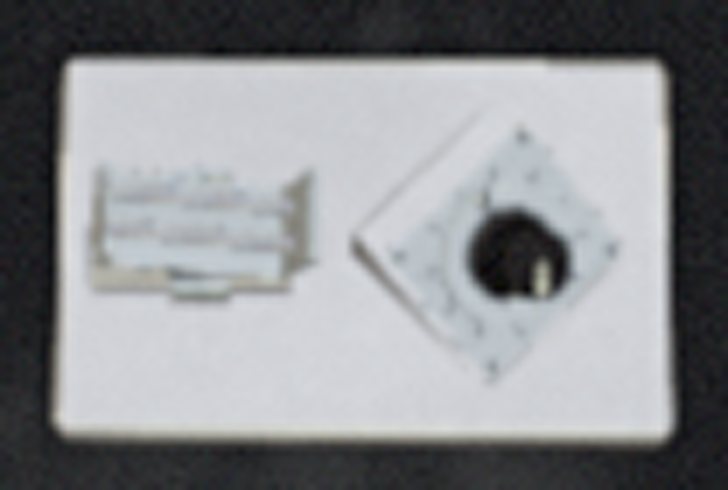

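View pics/c2.png

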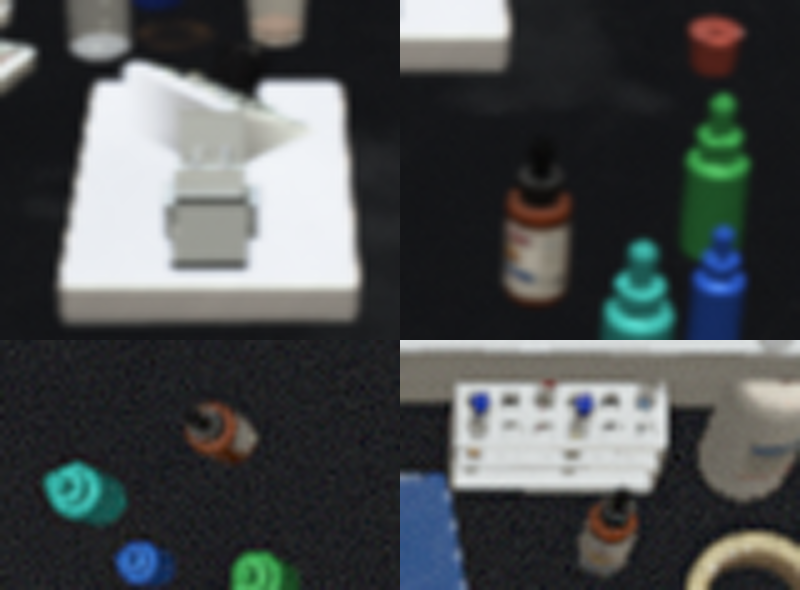

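Run:
```python
import cv2,numpy as np
from cam import *
im={n:cv2.imread(f"pics/{n}0.png") for n in("side","top")}
# housing edges, subpixel along the gradient in the top view
g=cv2.cvtColor(im["top"],cv2.COLOR_BGR2GRAY).astype(float)
def edge(pts,axis,sgn):
    out=[]
    for p in pts:
        u,v=p
        prof=g[v-5:v+6,u] if axis else g[v,u-5:u+6]
        i=np.argmax(np.abs(np.diff(prof))); lo,hi=i-1,i+2
        th=(prof.min()+prof.max())/2
        for j in range(10):
            if (prof[j]-th)*(prof[j+1]-th)<0: i=j+(th-prof[j])/(prof[j+1]-prof[j]);break
        out.append((u,v-5+i) if axis else (u-5+i,v))
    return np.array(out)
E={"rear":edge([(u,154)for u in range(232,306,3)],1,1),"left":edge([(224,v)for v in range(162,204,3)],0,1),"right":edge([(312,v)for v in range(162,204,3)],0,1),"front":edge([(u,208)for u in range(232,306,3)],1,1)}
for k,e in E.items():
    P=np.array([onz("top",q,.036)for q in e]); i=0 if k in("rear","front") else 1
    f=np.polyfit(P[:,1-i],P[:,i],1); print(k,"mean",P[:,i].mean().round(4),"slope",f[0].round(4),"sd",np.std(P[:,i]-np.polyval(f,P[:,1-i])).round(4), "at z0",onz("top",e[len(e)//2],0).round(4))
# side-view check
for n,box in (("side",(250,240,40,45)),("top",(150,195,25,25))):
    x,y,w,h=box; c=im[n][y:y+h,x:x+w]; H=cv2.cvtColor(c,cv2.COLOR_BGR2HSV)
    m=((H[:,:,0]<20)&(H[:,:,1]>120)&(H[:,:,2]>60)); v,u=np.nonzero(m); print(n,"amber",len(u),u.min()+x,u.max()+x,v.min()+y,v.max()+y,u.mean()+x,v.mean()+y)
print(two((268.4,244),(160,205)))
print("foot near edge",onz("side",(267,275),0))
for p in [(268,262)]: print(onz("side",p,.035))
```

```text
rear mean 0.6941 slope -0.0112 sd 0.0004 at z0 [ 0.7055 -0.0508  0.    ]
left mean 0.1019 slope 0.0146 sd 0.0005 at z0 [0.5955 0.1049 0.    ]
right mean -0.1994 slope -0.0029 sd 0.0003 at z0 [ 0.6007 -0.2048  0.    ]
front mean 0.5013 slope -0.0114 sd 0.0002 at z0 [ 0.5069 -0.0529  0.    ]
side amber 60 262 273 253 275 267.2 257.85
top amber 46 157 168 202 213 163.58695652173913 209.0
(array([0.49512477, 0.30350217, 0.09017037]), np.float64(0.004091788588788577))
foot near edge [0.49465479 0.31996762 0.        ]
[0.49255222 0.30881208 0.035     ]
```

```bash
cat >> cam.py <<'E'
yaw=.009; RR=R.from_euler("z",yaw); O=np.array([.598,-.0488,0])
rk=lambda p: RR.apply(np.atleast_2d(p)/1000.)+O      # rocker mm -> world
KF=rk([-10,-68,61])[0]; KN=RR.apply([-.35355,-.35355,.86603]); KU=RR.apply([.61237,.61237,.5]); KL=np.cross(KN,KU)
def kp(rad,h,th): # th: joint angle, 0 at 7 o'clock, clockwise facing panel
    a=th-np.radians(150); return KF+h*KN+rad*(np.cos(a)*KU-np.sin(a)*KL)
CO=rk([0,30,88])[0]; CX=RR.apply([0,np.cos(np.radians(20)),np.sin(np.radians(20))]); CY=RR.apply([-1,0,0]); CZ=np.cross(CX,CY)
cr=lambda x,y,z: CO+(x*CX+y*CY+z*CZ)/1000.
E
python3 - <<'E'
from cam import *
def draw(n,im,box,k,polys):
    x,y,w,h=box; c=cv2.resize(im[y:y+h,x:x+w],(w*k,h*k),interpolation=cv2.INTER_CUBIC)
    for p,col in polys:
        q=(proj(n,p)-[x,y]+.5)*k; cv2.polylines(c,[np.round(q).astype(int)],False,col,1)
    return c
circ=lambda r,h:np.array([kp(r,h,t)for t in np.linspace(0,2*np.pi,40)])
bc=np.array([.4945,.3035]); cir=lambda r,z:np.array([[bc[0]+r*np.cos(t),bc[1]+r*np.sin(t),z]for t in np.linspace(0,6.283,30)])
P=[(circ(.018,.038),(0,255,255)),(circ(.024,.007),(0,255,0)),(circ(.035,.004),(0,0,255))]
P+=[(np.array([cr(0,-23,10),cr(0,23,10)]),(255,0,255))]+[(np.array([cr(0,s*9,-14.5),cr(92,s*9,-14.5)]),(255,0,0)) for s in(-1,1)]
B=[(cir(.0165,0),(0,255,0)),(cir(.0165,.07),(0,255,255)),(cir(.0065,.102),(255,255,0))]
s=cv2.imread("pics/side0.png");t=cv2.imread("pics/top0.png")
a=draw("top",t,(222,152,96,60),5,P); b=draw("side",s,(190,165,64,60),5,P)
c=draw("top",t,(140,190,50,50),5,B);d=draw("side",s,(240,230,50,50),5,B)
cv2.imwrite("pics/ov.png",np.vstack([np.hstack([a,b]),np.hstack([c,d,np.zeros((250,300,3),np.uint8)])]))
g=cv2.cvtColor(t,cv2.COLOR_BGR2GRAY); print(g[170:192,278:302])
E
```

```text
[[211 212 212 212 210 204 198 189 171 187 192 195 192 186 178 188 191 195
  201 209 210 209 210 210]
 [211 211 211 211 206 199 195 185 172 190 196 195 192 174 173 189 193 195
  197 204 210 211 211 212]
 [211 211 209 201 197 192 189 175 186 198 200 196 196 188 186 191 193 194
  194 199 206 211 212 211]
 [212 209 201 188 186 186 176 156 189 200 198 197 196 193 193 194 196 196
  192 195 202 209 211 213]
 [210 205 198 184 183 184 174 138 182 193 192 191 189 193 194 194 193 191
  183 192 196 202 209 212]
 [207 199 192 186 189 188 165 139 157 158 150 138 142 170 187 194 195 193
  190 192 194 196 200 204]
 [198 196 190 188 192 193 175 132 102  91  80  66  69 106 141 170 192 196
  194 194 195 192 190 193]
 [191 190 185 190 194 190 156  98  52  41  34  27  23  38  67 120 171 193
  197 197 194 193 194 197]
 [178 186 189 193 192 168 111  61  39  29  21  17  19  23  28  65 126 171
  191 195 191 189 194 198]
 [185 181 191 194 186 136  72  43  25  14  24  23  33  36  26  31  66 112
  156 183 179 178 191 195]
 [191 182 190 193 168 103  48  32  21  25  25  33  32  34  34  31  28  46
   98 157 185 19
[... 422 characters left out ...]
78 192 195 180 110  36  21  18  14  26  34  30  31  98 159  97  26
   50 114 166 187 188 186]
 [184 172 187 195 191 147  87  33  17  17  17  34  27  31 114 178 110  34
   88 157 182 187 186 196]
 [192 182 176 192 198 186 148  85  31  13  26  46  37  21 108 171 108  83
  142 183 189 188 198 207]
 [195 187 165 186 198 199 185 151 111  87 100 129 117 102 113 143 125 154
  181 188 186 198 207 210]
 [194 185 167 175 191 195 197 190 182 166 169 191 190 183 177 183 183 189
  193 186 198 207 211 210]
 [195 181 171 185 184 189 195 197 196 194 192 197 197 197 193 193 193 197
  199 200 208 209 210 209]
 [205 192 188 192 187 178 180 193 197 197 195 192 192 194 193 192 196 201
  205 206 211 213 211 211]]
```

View pics/ov.png

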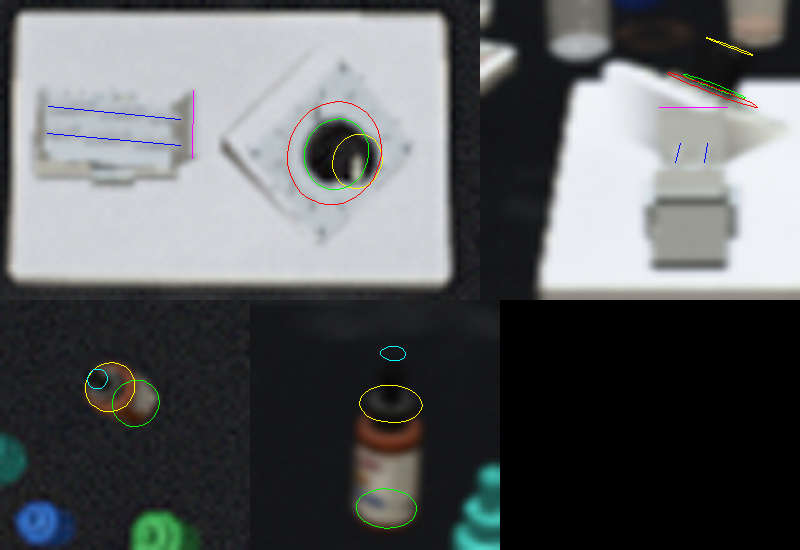

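Run:
```python
from cam import *
for p in [(95,150,36),(-95,150,36),(95,-150,36),(-95,-150,36),(95,150,0),(-95,150,0)]: print(p,proj("side",rk(p)).round(1),proj("top",rk(p)).round(1))
print("cradle far",proj("side",cr(92,-20,-14)),proj("side",cr(92,20,-14)),proj("side",cr(0,0,10)))
print("stopper top",two((303,220.5),(228.3,246)),"green tip",two((240+(722-400)/5,215+20),(120+257/5,190+(575-340)/5)),"teal",two((240+(642-400)/5,215+49),(120+72/5,190+(482-340)/5)))
print("beaker/cup bottoms",onz("side",(209.5,175),0),onz("top",(348,157),0))
```

```text
(95, 150, 36) [[201.3 220.8]] [[224.8 154. ]]
(-95, 150, 36) [[261.5 220.7]] [[223.4 207.4]]
(95, -150, 36) [[208.7 179.9]] [[310.4 154.6]]
(-95, -150, 36) [[257.8 180.1]] [[311.6 208.2]]
(95, 150, 0) [[201.9 230.4]] [[225.6 157.1]]
(-95, 150, 0) [[261.3 230.2]] [[224.3 209.1]]
cradle far [[225.06686413 196.78753919]] [[237.83783994 196.79269698]] [[232.15263342 185.97360048]]
stopper top (array([0.36914167, 0.08091458, 0.02550081]), np.float64(0.0059581862536541895)) green tip (array([0.39301707, 0.25977054, 0.0888467 ]), np.float64(0.0016489639624089954)) teal (array([0.45037474, 0.38456629, 0.08832073]), np.float64(0.00289378292184872))
beaker/cup bottoms [ 0.70333092 -0.32235676  0.        ] [ 0.69893828 -0.33829001  0.        ]
```

Run:
```python
from cam import *
from plant import snapshot
g=np.mean([cv2.cvtColor(snapshot("top"),cv2.COLOR_RGB2GRAY) for _ in range(8)],0).astype(np.float32)
np.save("top0.npy",g)
print("centers",proj("top",[kp(0,0,0),kp(0,.007,0),kp(0,.038,0)]).round(2))
# unwarp panel plane at heights h into polar strips is just a plane cast: mean grey at (r,theta)
for h,rs in ((.006,(.027,.030,.033,.036)),(.005,(.021,.0235,.0255)),(.038,(.008,.012,.016))):
    print("h",h)
    for r_ in rs:
        th=np.arange(-30,330,10); uv=proj("top",[kp(r_,h,np.radians(t))for t in th]).astype(np.float32)
        v=cv2.remap(g,uv[None,:,0],uv[None,:,1],cv2.INTER_CUBIC)[0]; print(r_,v.astype(int).tolist())
x,y,w,h=268,158,44,44; c=np.clip(cv2.resize(g[y:y+h,x:x+w],None,fx=13,fy=13,interpolation=cv2.INTER_CUBIC),0,255).astype(np.uint8)
c=cv2.cvtColor(c,cv2.COLOR_GRAY2BGR)
for t in range(0,301,30):
    q=(proj("top",[kp(.038,.0,np.radians(t)),kp(.042,0,np.radians(t))])-[x,y]+.5)*13; cv2.line(c,*[tuple(map(int,a))for a in q],(0,0,255) if t else (0,160,0),1)
cv2.imwrite("pics/kn.png",c)
```

```text
centers [[287.86 181.95]
 [288.77 182.26]
 [292.92 183.65]]
h 0.006
0.027 [139, 164, 195, 196, 195, 193, 195, 198, 197, 196, 193, 196, 182, 178, 177, 180, 179, 177, 171, 136, 166, 181, 181, 179, 189, 189, 188, 188, 179, 130, 65, 36, 20, 17, 30, 99]
0.03 [155, 191, 196, 195, 193, 195, 197, 195, 196, 198, 197, 197, 197, 197, 196, 193, 195, 195, 188, 142, 178, 200, 198, 196, 195, 195, 194, 195, 196, 179, 125, 95, 67, 47, 55, 105]
0.033 [188, 195, 193, 190, 185, 194, 193, 182, 186, 188, 184, 188, 190, 191, 189, 193, 191, 192, 189, 161, 173, 201, 197, 195, 191, 193, 193, 193, 196, 192, 173, 163, 144, 100, 130, 156]
0.036 [193, 193, 191, 179, 187, 193, 188, 172, 183, 179, 165, 175, 178, 183, 181, 185, 187, 187, 186, 178, 172, 198, 195, 188, 187, 193, 192, 189, 194, 191, 185, 199, 194, 149, 176, 188]
h 0.005
0.021 [115, 51, 87, 144, 141, 114, 104, 97, 109, 102, 91, 81, 76, 78, 78, 75, 79, 77, 78, 63, 63, 71, 72, 60, 66, 72, 63, 60, 55, 35, 28, 31, 56, 111, 147, 172]
0.0235 [145, 95, 149, 184, 179, 165, 162, 161, 161, 164, 152, 150, 127, 126, 125, 126, 128, 128, 122, 102, 110, 125, 122, 115, 129, 133, 125, 120, 102, 59, 24, 25, 33, 63, 108, 172]
0.0255 [145, 134, 183, 201, 192, 185, 193, 186, 191, 189, 185, 184, 170, 167, 165, 165, 168, 164, 159, 131, 144, 165, 165, 161, 169, 173, 165, 161, 148, 92, 41, 27, 22, 32, 63, 139]
h 0.038
0.008 [69, 105, 145, 172, 178, 161, 126, 89, 61, 42, 29, 25, 25, 26, 27, 29, 32, 34, 33, 32, 33, 34, 34, 32, 31, 29, 28, 28, 27, 26, 24, 23, 25, 27, 32, 47]
0.012 [43, 69, 106, 148, 160, 128, 81, 34, 10, 22, 28, 32, 34, 34, 33, 34, 34, 35, 35, 35, 35, 32, 30, 29, 29, 25, 31, 33, 34, 39, 43, 47, 48, 39, 39, 32]
0.016 [129, 130, 135, 143, 154, 141, 127, 100, 73, 43, 28, 25, 32, 33, 33, 36, 37, 35, 34, 34, 31, 27, 39, 63, 83, 94, 96, 105, 120, 133, 143, 144, 134, 113, 122, 133]
```

View pics/kn.png

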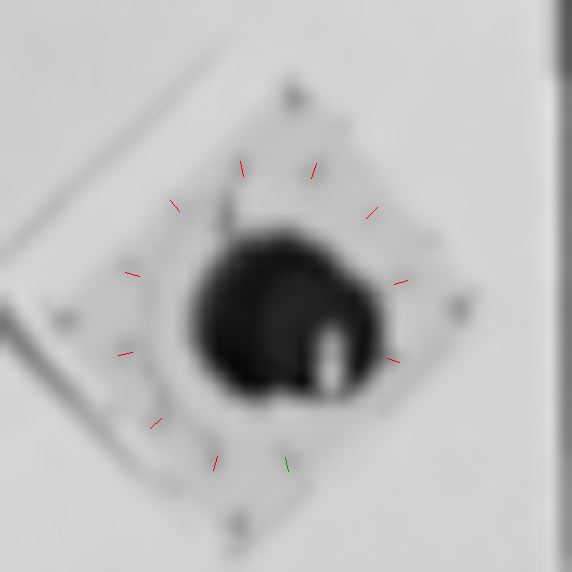

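The knob picture shows the white line running down from about (293,183) to (293,188) in camera pixels, near 8° on the knob scale. The tab's dark mark lies at about (285,173), near 160–165°. The required turn is about 2.65 rad, which fits the stated 1.7–3.0. The amber bottle is at about (0.4945, 0.3035). Next I'll check the tool axes.

Run:
```python
from cam import *
from plant import get_state
s=get_state(); M=R.from_quat(s["eef_rot"]).as_matrix(); print(M.round(3),s["tool_pos"],"jaw yaw deg",np.degrees(np.arctan2(M[1,0],M[0,0])), "bottle refine:")
im=cv2.imread("pics/top0.png"); 
for z in(.035,.07): print(z,onz("top",(163.6,209.0),z))
# path: grip centre for tilt a (deg), hg
hg=60.5
for a in(0,10,20,30,40,50,60,70):
    t=np.radians(20+a); m=3 
    b=33*np.cos(t)+m*(1-a/70)
    x=b-16.5*np.cos(t)+hg*np.sin(t); z=-16.5+16.5*np.sin(t)+hg*np.cos(t)
    g=cr(x,0,z); print(a,"grip",g.round(4),"tcp z",(g[2]-.0187).round(4))
```

```text
[[ 0.311  0.    -0.951]
 [ 0.951 -0.     0.311]
 [ 0.    -1.    -0.   ]] [0.19410613 0.59408449 0.23869966] jaw yaw deg 71.90773346304125 bottle refine:
0.035 [0.49263033 0.30501058 0.035     ]
0.07 [0.48725852 0.29582791 0.07      ]
0 grip [0.5975 0.0023 0.1446] tcp z 0.1259
10 grip [0.5975 0.0104 0.1456] tcp z 0.1269
20 grip [0.5974 0.0178 0.1444] tcp z 0.1257
30 grip [0.5973 0.0243 0.141 ] tcp z 0.1223
40 grip [0.5973 0.0298 0.1355] tcp z 0.1168
50 grip [0.5973 0.034  0.1282] tcp z 0.1095
60 grip [0.5972 0.0368 0.1191] tcp z 0.1004
70 grip [0.5972 0.038  0.1087] tcp z 0.09
```

>>> carry_out --pt "0.0376 -0.0363 -0.005" --pt "0.0376 -0.0363 -0.005" --pt "0.0376 -0.0363 -0.005" --pt "0.0376 -0.0363 -0.005" --pt "0.0376 -0.0363 -0.005" --pt "0.0376 -0.0363 -0.005" --pt "0.0376 -0.0363 -0.005" --pt "0.0373 -0.0364 -0.005" --twist '[0, 0, 0, 0, 0, 0, 0, 0]' --grip 0.088 --newtons 10

```text
clock: 1.5
tool_pos: [0.4959, 0.3025, 0.1988]
eef_rot: [-0.572, -0.415, 0.415, 0.572]
contact_force: [0.4, 0.4, -1.0]
opening: 0.997
```

>>> carry_out --pt "0 0 0" --pt "0 0 -0.035" --pt "0 0 -0.035" --pt "0 0 -0.035" --pt "0 0 -0.03" --pt "0 0 -0.015" --pt "0 0 -0.006" --pt "0 0 0" --twist '[0, 0, 0, 0, 0, 0, 0, 0]'

```text
clock: 2.5
tool_pos: [0.4948, 0.3042, 0.0432]
eef_rot: [-0.572, -0.416, 0.415, 0.572]
contact_force: [0.5, 0.6, 0.6]
opening: 0.996
```

Run:
```python
from cam import *
from plant import snapshot,get_state
print(get_state()["tool_pos"],get_state()["contact_force"])
z=lambda i,x,y,w,h,k:cv2.resize(i[y:y+h,x:x+w],(w*k,h*k),interpolation=cv2.INTER_CUBIC)
a=z(snapshot("top")[:,:,::-1],120,180,80,80,5);b=z(snapshot("side")[:,:,::-1],230,215,80,80,5)
cv2.imwrite("pics/g1.png",np.hstack([a,b]))
```

```text
[0.49477699 0.3041509  0.04323429] [0.47561763 0.59458101 0.5777    ]
```

View pics/g1.png

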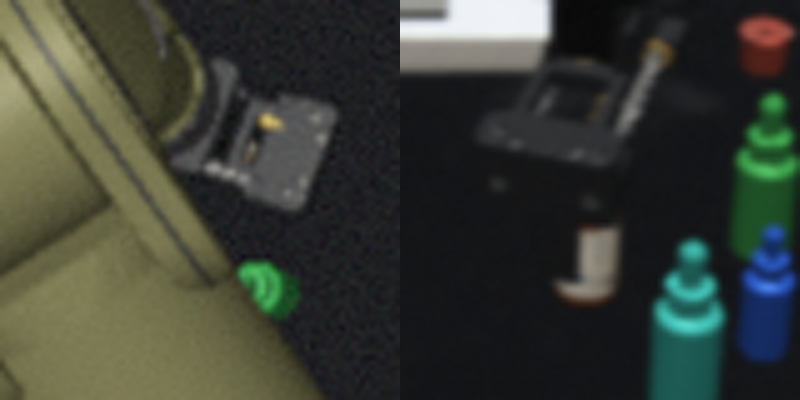

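The picture shows the jaws straddling the amber bottle, with its foot at about (585,295) in the crop and the neighbours clear.

>>> carry_out --pt "0 0 0" --pt "0 0 0" --pt "0 0 0" --pt "0 0 0" --pt "0 0 0" --pt "0 0 0" --twist '[0, 0, 0, 0, 0, 0]' --grip 0.02 --newtons 10

```text
clock: 3.35
tool_pos: [0.4946, 0.3038, 0.0427]
eef_rot: [-0.572, -0.415, 0.415, 0.572]
contact_force: [-0.1, 0.7, -0.4]
opening: 0.365
```

>>> carry_out --pt "0 0 0.03" --pt "0 0 0.05" --pt "0 0 0.05" --pt "0 0 0.02" --twist '[0, 0, 0, 0]'

```text
clock: 3.85
tool_pos: [0.4956, 0.3043, 0.1957]
eef_rot: [-0.572, -0.417, 0.414, 0.572]
contact_force: [-0.2, -0.1, -1.2]
opening: 0.366
```

>>> carry_out --pt "0.0129 -0.0372 0" --pt "0.0129 -0.0372 0" --pt "0.0129 -0.0372 0" --pt "0.0129 -0.0372 0" --pt "0.0129 -0.0372 0" --pt "0.0129 -0.0372 0" --pt "0.0129 -0.0372 0" --pt "0.0129 -0.0372 0" --twist '[-8.9, -8.9, -8.9, -8.9, -8.9, -8.9, -9, -9]'

```text
clock: 4.85
tool_pos: [0.5978, 0.0049, 0.1926]
eef_rot: [-0.707, -0.001, 0.002, 0.707]
contact_force: [0.9, 1.2, -1.1]
opening: 0.366
```

>>> carry_out --pt "0 0 0" --pt "0 0 0" --twist '[0, 0]'

```text
clock: 5.1
tool_pos: [0.5972, 0.007, 0.1924]
eef_rot: [-0.707, -0.003, 0.004, 0.707]
contact_force: [-0.2, 1.2, -1.3]
opening: 0.364
```

>>> carry_out --pt "0 0 -0.03" --pt "0 0 -0.02" --pt "0 0 -0.008" --pt "0 0 0" --pt "0 0 0" --twist '[0, 0, 0, 0, 0]'

```text
clock: 5.72
tool_pos: [0.5984, 0.0065, 0.1356]
eef_rot: [-0.707, -0.004, 0.003, 0.707]
contact_force: [-1.0, -0.0, -0.2]
opening: 0.363
```

```bash
cat > pic.py <<'E'
import sys
from cam import *
from plant import snapshot,get_state
z=lambda i,x,y,w,h,k:cv2.resize(i[y:y+h,x:x+w],(w*k,h*k),interpolation=cv2.INTER_CUBIC)
a=z(snapshot("top")[:,:,::-1],220,140,80,80,5);b=z(snapshot("side")[:,:,::-1],195,155,80,80,5)
cv2.imwrite(sys.argv[1],np.hstack([a,b])); print(get_state()["tool_pos"],get_state()["contact_force"])
E
python3 pic.py pics/p1.png
```

```text
[0.59834153 0.00616647 0.13556562] [-0.41130716  0.4175687  -0.42892387]
```

View pics/p1.png

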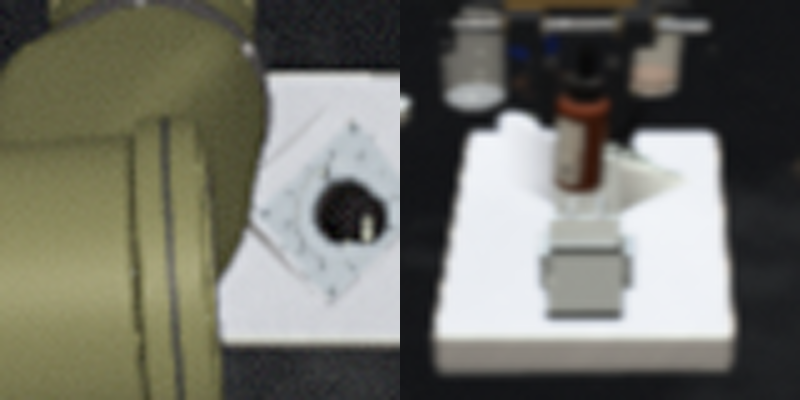

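>>> carry_out --pt "0 0 -0.004" --pt "0 0 -0.003" --pt "0 0 0" --twist '[0, 0, 0]'

```text
clock: 6.2
tool_pos: [0.5979, 0.0056, 0.1279]
eef_rot: [0.707, 0.003, -0.003, -0.707]
contact_force: [-0.3, -1.3, 2.4]
opening: 0.365
```

>>> carry_out --pt "0 0 -0.002" --pt "0 0 0" --twist '[0, 0]'

```text
clock: 6.45
tool_pos: [0.5985, 0.0045, 0.1268]
eef_rot: [0.708, 0.003, -0.002, -0.707]
contact_force: [-1.0, -3.6, 8.0]
opening: 0.366
```

>>> carry_out --pt "0 0.004 0" --pt "0 0.004 0.0005" --pt "0 0.004 0" --pt "0 0.004 -0.001" --pt "0 0 0" --twist '[0, 0, 0, 0, 0]' --newtons 6

```text
clock: 7.08
tool_pos: [0.5993, 0.0226, 0.1258]
eef_rot: [-0.707, -0.005, 0.002, 0.707]
contact_force: [2.0, -0.7, 4.6]
opening: 0.362
```

```bash
python3 pic.py pics/p2.png
```

```text
[0.59903282 0.02208246 0.12568984] [ 3.08890382 -0.90594864  5.04096119]
```

View pics/p2.png

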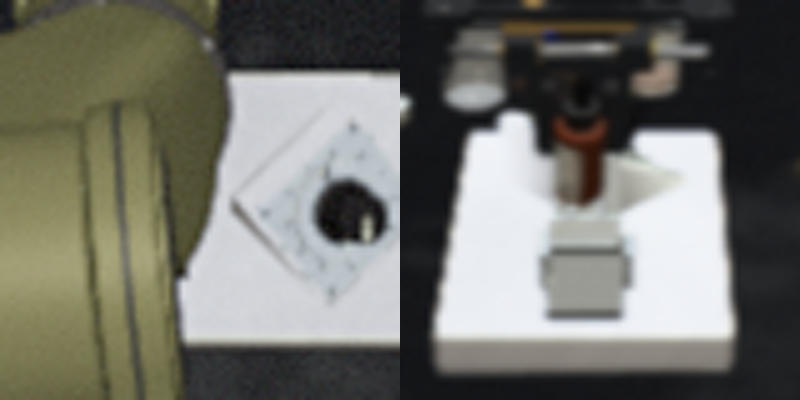

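The bottle has begun to tip towards the high end: its collar is at about (580,130) in the crop and its foot at about (580,200). I'll follow the path further.

>>> carry_out --pt "0.001 0.0035 -0.002" --pt "0 0.003 -0.0025" --pt "0 0.003 -0.003" --pt "0 0.0025 -0.003" --pt "0 0.002 -0.0035" --pt "0 0.002 -0.0035" --pt "0 0 0" --twist '[0, 0, 0, 0, 0, 0, 0]'

```text
clock: 8.05
tool_pos: [0.5977, 0.0382, 0.1069]
eef_rot: [0.707, 0.002, -0.004, -0.707]
contact_force: [-0.6, 0.0, -0.5]
opening: 0.361
```

>>> carry_out --pt "0 0.0015 -0.003" --pt "0 0.001 -0.003" --pt "0 0.001 -0.003" --pt "0 0 0" --twist '[0, 0, 0, 0]'

```text
clock: 8.55
tool_pos: [0.599, 0.0415, 0.0985]
eef_rot: [0.707, 0.003, -0.003, -0.707]
contact_force: [-0.1, -1.3, -0.9]
opening: 0.362
```

```bash
python3 pic.py pics/p3.png
```

```text
[0.59903595 0.04135354 0.09862369] [ 0.15118631 -0.16864647  0.82957361]
```

View pics/p3.png

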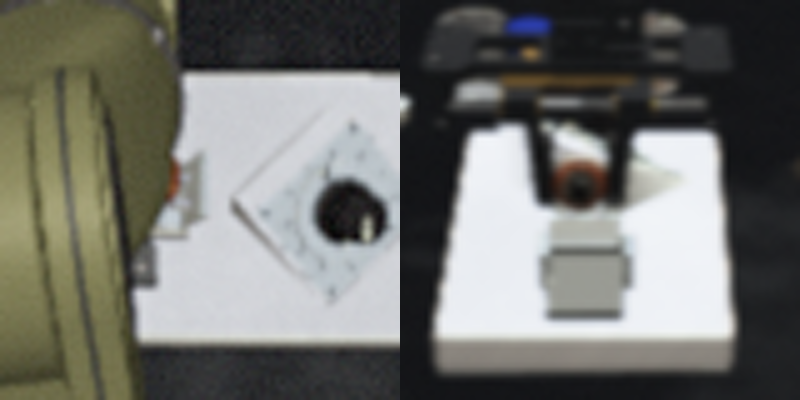

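The bottle is nearly down: it is seen end-on in the side view at about (578,185), with its foot facing the end plate at about (195,190) in the top crop. Next I'll lower it onto the rails, then slide it home.

>>> carry_out --pt "0 0.001 -0.003" --pt "0 0.0005 -0.003" --pt "0 0 -0.0015" --pt "0 0 0" --twist '[0, 0, 0, 0]'

```text
clock: 9.15
tool_pos: [0.5964, 0.043, 0.0914]
eef_rot: [0.707, 0.001, -0.005, -0.707]
contact_force: [-4.7, 0.4, 6.3]
opening: 0.366
```

>>> carry_out --pt "0 0 -0.0015" --pt "0 0 0" --twist '[0, 0]'

```text
clock: 9.4
tool_pos: [0.5964, 0.043, 0.09]
eef_rot: [0.707, 0.001, -0.005, -0.707]
contact_force: [-6.3, 0.4, 7.1]
opening: 0.361
```

>>> carry_out --pt "-0.0015 0 0.001" --pt "0 -0.002 -0.0007" --pt "0 -0.002 -0.0007" --pt "0 0 0" --twist '[0, 0, 0, 0]' --newtons 12

```text
clock: 9.9
tool_pos: [0.5975, 0.0386, 0.0892]
eef_rot: [0.707, 0.003, -0.003, -0.707]
contact_force: [-0.5, 0.3, 0.0]
opening: 0.36
```

>>> carry_out --pt "0 -0.002 -0.0007" --pt "0 0 0" --twist '[0, 0]'

```text
clock: 10.15
tool_pos: [0.5973, 0.0367, 0.0885]
eef_rot: [0.707, 0.003, -0.003, -0.707]
contact_force: [-0.2, 0.5, -0.4]
opening: 0.357
```

>>> carry_out --pt "0 -0.002 -0.0007" --pt "0 -0.002 -0.0007" --pt "0 0 0" --twist '[0, 0, 0]'

```text
clock: 10.52
tool_pos: [0.5972, 0.0326, 0.0872]
eef_rot: [0.707, 0.003, -0.003, -0.707]
contact_force: [-0.8, -0.2, -0.6]
opening: 0.361
```

>>> carry_out --pt "0 -0.002 -0.0007" --pt "0 -0.002 -0.0007" --pt "0 0 0" --twist '[0, 0, 0]'

```text
clock: 10.9
tool_pos: [0.5973, 0.0287, 0.0858]
eef_rot: [0.707, 0.003, -0.003, -0.707]
contact_force: [0.7, 0.5, -0.2]
opening: 0.359
```

Run:
```python
from cam import *
from plant import snapshot
print("plate top px",proj("top",[cr(0,-23,10),cr(0,23,10)]),"foot top",proj("top",cr(0,0,16.5)),proj("top",cr(20,0,16.5)))
t=snapshot("top"); print(t[166:190:2,240:266].astype(int).sum(2)//3)
H=cv2.cvtColor(t,cv2.COLOR_RGB2HSV)[160:195,235:270]; m=(H[:,:,1]>90)&((H[:,:,0]<18)); v,u=np.nonzero(m); print(sorted(zip((v+160).tolist(),(u+235).tolist())))
```

```text
plate top px [[260.07122335 169.44822654]
 [259.99196076 183.0275063 ]] foot top [[260.73856369 175.75679794]] [[254.99394805 175.19274319]]
[[ 81 116 123 124 124 119 100 112  78  56  71  77  72  77  73  72  73  71
   67  64  61 115 185 206 205 203]
 [ 89 113 129 127 128 126 114 113  84  48  66  75  75  71  74  71  73  70
   69  64  89 160 203 209 206 204]
 [ 92 107 130 131 134 130 118 105  89  57  59  75  76  72  73  75  70  72
   63  74 134 196 208 206 207 206]
 [100 109 132 138 137 133 118  98  99  66  54  71  78  73  74  74  72  69
   64  89 157 198 207 207 207 205]
 [110 110 137 142 142 141 127 107 121  83  53  73  76  71  72  72  72  68
   64  80 147 197 208 208 207 206]
 [121 112 141 147 147 148 139 113 132  88  48  67  77  73  70  73  78  72
   59  81 154 198 210 209 207 209]
 [131 115 136 147 149 150 148 126 137  96  46  62  72  75  74  75  71  66
   60  97 164 200 208 210 209 209]
 [142 113 129 146 147 150 147 123 114 106  63  52  72  73  74  74  69  60
   68 119 175 199 207 210 210 201]
 [141 113 118 141 144 142 135 118 104 112  70  45  68  77  78  67  67  89
  119 142 174 197 207 210 210 203]
 [136 112 102 128 138 135 136 121 107 121  82  45  67  77  66  63  91 130
  152 172 194 203 210 211 212 212]
 [127 105  93 122 128 127 129 126 106 116  86  48  62  65  79 118 155 181
  209 214 212 212 209 210 210 210]
 [127 117  86 101 119 127 121 121 111 103  86  48  56 128 193 203 200 202
  210 213 212 210 209 209 209 210]]
[(179, 258)]
```

>>> carry_out --pt "0 -0.002 -0.0007" --pt "0 -0.002 -0.0007" --pt "0 0 0" --twist '[0, 0, 0]'

```text
clock: 11.32
tool_pos: [0.5974, 0.0272, 0.0849]
eef_rot: [-0.706, -0.004, 0.003, 0.708]
contact_force: [-1.3, 4.7, 4.2]
opening: 0.359
```

>>> carry_out --pt "0 -0.002 -0.0007" --pt "0 -0.002 -0.0007" --pt "0 0 0" --twist '[0, 0, 0]'

```text
clock: 11.7
tool_pos: [0.5975, 0.0267, 0.0843]
eef_rot: [-0.705, -0.005, 0.004, 0.71]
contact_force: [-3.4, 11.7, 10.9]
opening: 0.356
```

>>> carry_out --pt "0 0.001 0.001" --pt "0 0 0" --pt "0 0 0" --twist '[0, 0, 0]' --grip 0.07

```text
clock: 12.08
tool_pos: [0.5972, 0.0208, 0.0838]
eef_rot: [0.708, 0.003, -0.003, -0.707]
contact_force: [0.0, -0.9, -0.2]
opening: 0.676
```

>>> carry_out --pt "0 0 0" --pt "0 0 0.02" --pt "0 0 0.03" --pt "0 0 0.04" --pt "0 0.03 0.04" --pt "-0.03 0.055 0.01" --pt "-0.03 0.055 0" --pt "-0.03 0.05 0" --twist '[0, 0, 0, 0, 0, 0, 0, 0]'

```text
clock: 13.08
tool_pos: [0.5068, 0.2128, 0.2241]
eef_rot: [-0.707, -0.003, 0.003, 0.707]
contact_force: [1.1, 0.5, -0.2]
opening: 0.795
```

Run:
```python
from cam import *
from plant import snapshot,get_state
print(get_state()["tool_pos"])
t=snapshot("top");s=snapshot("side")
cv2.imwrite("pics/tr.png",t[:,:,::-1]);cv2.imwrite("pics/sr.png",s[:,:,::-1])
z=lambda i,x,y,w,h,k:cv2.resize(i[y:y+h,x:x+w],(w*k,h*k),interpolation=cv2.INTER_CUBIC)
a=z(t,220,150,80,60,5);b=z(s,195,155,80,60,5)
cv2.imwrite("pics/p4.png",np.hstack([a,b])[:,:,::-1])
```

```text
[0.50684355 0.2128239  0.22411066]
```

View pics/p4.png

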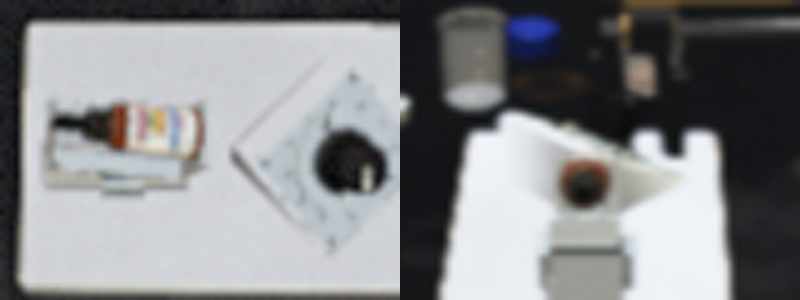

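The bottle lies in the cradle with its foot at the end plate, at about crop (205,135), and its bulb at the high end, at about (55,120). I'll check this numerically.

Run:
```python
from cam import *
t=cv2.imread("pics/tr.png"); 
f=lambda *p:proj("top",cr(*p))[0].round(1)
for d in(0,4): print("foot",f(d,0,16.5),f(d,0,0),"shoulder70",f(70+d,0,16.5),f(70+d,0,0),"tip",f(102+d,0,0))
print(f(0,-16.5,0),f(0,16.5,0),f(70,-16.5,0),f(70,16.5,0),"plate top",f(0,0,10),f(-2,0,10))
H=cv2.cvtColor(t,cv2.COLOR_BGR2HSV)[160:195,225:270]; m=(H[:,:,1]>90)&(H[:,:,0]<18); v,u=np.nonzero(m); print("amber u",u.min()+225,u.max()+225,"v",v.min()+160,v.max()+160)
print("sat row",H[14:22:2,28:42,1].tolist())
g=cv2.cvtColor(t,cv2.COLOR_BGR2GRAY); print("bulb row",[g[r,225:248].tolist() for r in(173,174,175)]); print([g[r,254:268].tolist() for r in(174,176,178)])
```

```text
foot [260.7 175.8] [259.  176.9] shoulder70 [240.4 173.8] [238.8 175. ] tip [229.3 174. ]
foot [259.6 175.6] [257.8 176.8] shoulder70 [239.2 173.6] [237.6 174.8] tip [228.1 173.9]
[259.  172.1] [258.9 181.8] [238.9 170. ] [238.7 179.9] plate top [260.  176.2] [260.6 176.3]
amber u 241 252 v 171 179
sat row [[24, 39, 37, 22, 2, 2, 49, 56, 10, 12, 8, 8, 8, 7], [3, 45, 44, 6, 2, 4, 49, 61, 14, 10, 8, 7, 8, 8], [5, 53, 46, 4, 5, 7, 68, 36, 13, 11, 8, 8, 8, 8], [22, 12, 15, 23, 29, 67, 66, 7, 14, 11, 8, 9, 9, 5]]
bulb row [[208, 214, 211, 207, 178, 122, 79, 60, 62, 78, 92, 87, 49, 40, 38, 33, 44, 59, 79, 72, 126, 192, 182], [208, 214, 213, 207, 165, 89, 26, 12, 19, 22, 24, 24, 27, 42, 36, 30, 49, 70, 81, 69, 126, 192, 184], [208, 214, 213, 207, 158, 95, 76, 72, 58, 51, 53, 35, 23, 32, 37, 35, 42, 68, 79, 70, 140, 207, 187]]
[[173, 159, 186, 218, 212, 146, 136, 193, 209, 208, 209, 208, 205, 206], [178, 174, 202, 220, 215, 145, 122, 191, 209, 209, 207, 207, 208, 207], [166, 169, 206, 210, 192, 122, 128, 195, 208, 207, 209, 208, 200, 194]]
```

The bulb tip measures at column 229.7 against 229.3 predicted for home, and the foot at column 259–260 as predicted, so the bottle is home. Now for the knob.

>>> carry_out --pt "0.009 -0.0425 0" --pt "0.009 -0.0425 0" --pt "0.009 -0.0425 0" --pt "0.009 -0.0425 0" --pt "0.009 -0.0425 0" --pt "0.009 -0.0425 0" --pt "0.009 -0.0425 0" --pt "0.009 -0.0425 0" --twist '[-2, -2, -2, -2, -2, -2, -3, -3]' --grip 0.07 --newtons 25

```text
clock: 14.18
tool_pos: [0.5797, -0.1312, 0.2238]
eef_rot: [0.699, -0.108, 0.108, -0.699]
contact_force: [1.3, -0.1, 0.4]
opening: 0.794
```

>>> carry_out --pt "0 0 0" --pt "0 0 0" --twist '[0, 0]'

```text
clock: 14.42
tool_pos: [0.5795, -0.1285, 0.2236]
eef_rot: [-0.699, 0.108, -0.107, 0.699]
contact_force: [-0.1, 0.6, -0.2]
opening: 0.795
```

>>> carry_out --pt "0 0.0012 -0.05" --pt "0 0 -0.05" --pt "0 0 -0.03" --pt "0 0 -0.013" --pt "0 0 -0.0035" --pt "0 0 0" --twist '[0, 0, 0, 0, 0, 0]'

```text
clock: 15.18
tool_pos: [0.5806, -0.1275, 0.0784]
eef_rot: [-0.699, 0.107, -0.108, 0.699]
contact_force: [-0.5, -0.3, -0.2]
opening: 0.798
```

>>> carry_out --pt "0 0 0" --pt "0 0 0" --pt "0 0 0" --pt "0 0 0" --pt "0 0 0" --twist '[0, 0, 0, 0, 0]' --grip 0.02

```text
clock: 15.8
tool_pos: [0.5776, -0.1272, 0.0775]
eef_rot: [-0.699, 0.109, -0.106, 0.699]
contact_force: [-4.4, 2.0, 5.2]
opening: 0.435
```

>>> carry_out --pt "0 0 0" --pt "0 0 0" --pt "0 0 0" --pt "0 0 0" --pt "0 0 0" --pt "0 0 0" --pt "0 0 0" --twist '[-9, -9, -9, -9, -9, -9, 0]'

```text
clock: 16.68
tool_pos: [0.5759, -0.1252, 0.0773]
eef_rot: [0.574, -0.416, 0.41, -0.574]
contact_force: [-7.0, 2.2, 8.8]
opening: 0.426
```

>>> carry_out --pt "0 0 0" --pt "0 0 0" --pt "0 0 0.02" --pt "0 0 0.01" --pt "0.001 0 0" --pt "0 0 0" --pt "0 0 0" --pt "0 0 0" --twist '[0, 0, 9, 9, 9, 9, 9, 9]' --grip 0.06

```text
clock: 17.68
tool_pos: [0.5816, -0.1283, 0.1075]
eef_rot: [0.699, -0.105, 0.107, -0.699]
contact_force: [-0.1, -0.0, -0.7]
opening: 0.683
```

>>> carry_out --pt "0 0 -0.02" --pt "0 0 -0.01" --pt "0 0 0" --twist '[0, 0, 0]'

```text
clock: 18.05
tool_pos: [0.5805, -0.1279, 0.0767]
eef_rot: [0.699, -0.108, 0.107, -0.699]
contact_force: [-0.1, 0.7, 0.5]
opening: 0.685
```

>>> carry_out --pt "0 0 0" --pt "0 0 0" --pt "0 0 0" --pt "0 0 0" --twist '[0, 0, 0, 0]' --grip 0.02

```text
clock: 18.55
tool_pos: [0.5778, -0.1269, 0.0775]
eef_rot: [-0.699, 0.11, -0.105, 0.699]
contact_force: [-5.3, 1.1, 4.4]
opening: 0.435
```

>>> carry_out --pt "0 0 0" --pt "0 0 0" --pt "0 0 0" --pt "0 0 0" --pt "0 0 0" --pt "0 0 0" --pt "0 0 0" --twist '[-9, -9, -9, -9, -9, -9, 0]'

```text
clock: 19.42
tool_pos: [0.5765, -0.1251, 0.0773]
eef_rot: [0.574, -0.417, 0.409, -0.574]
contact_force: [-8.3, 2.1, 6.2]
opening: 0.434
```

Release, lift clear and measure.

>>> carry_out --pt "0 0 0" --pt "0 0 0" --pt "0 0 0.04" --pt "0 0 0.06" --pt "-0.02 0.04 0.04" --pt "-0.02 0.055 0" --pt "-0.02 0.055 0" --pt "-0.02 0.055 0" --twist '[0, 0, 0, 9, 9, 9, 9, 9]' --grip 0.06

```text
clock: 20.42
tool_pos: [0.5012, 0.0789, 0.2181]
eef_rot: [-0.688, 0.159, -0.161, 0.689]
contact_force: [-0.2, 0.2, -0.8]
opening: 0.682
```

>>> carry_out --pt "-0.02 0.055 0" --pt "0 0.055 0" --pt "0 0 0" --twist '[9, 0, 0]'

```text
clock: 20.8
tool_pos: [0.4809, 0.1933, 0.2176]
eef_rot: [-0.698, 0.104, -0.105, 0.701]
contact_force: [0.6, -1.0, -0.7]
opening: 0.678
```

```bash
cat > kn.py <<'E'
import sys
from cam import *
from plant import snapshot,get_state
print(get_state()["tool_pos"],get_state()["clock"])
S=[snapshot("top") for _ in range(6)]; cv2.imwrite(sys.argv[1],S[0][:,:,::-1])
g=np.mean([cv2.cvtColor(i,cv2.COLOR_RGB2GRAY) for i in S],0).astype(np.float32); np.save("g.npy",g)
def prof(r_,h,th):
    uv=proj("top",[kp(r_,h,np.radians(t))for t in th]).astype(np.float32); return cv2.remap(g,uv[None,:,0],uv[None,:,1],cv2.INTER_CUBIC)[0]
th=np.arange(40,240,6); print(th.tolist())
for r_,h in((.010,.038),(.013,.038),(.016,.038),(.022,.007),(.027,.006),(.03,.006),(.033,.006)): print(r_,prof(r_,h,th).astype(int).tolist())
print(g[168:192,280:302].astype(int))
E
python3 kn.py pics/k2.png
```

```text
[0.48091006 0.1933056  0.21758039] 20.8
[40, 46, 52, 58, 64, 70, 76, 82, 88, 94, 100, 106, 112, 118, 124, 130, 136, 142, 148, 154, 160, 166, 172, 178, 184, 190, 196, 202, 208, 214, 220, 226, 232, 238]
0.01 [47, 62, 84, 107, 125, 138, 146, 147, 138, 122, 100, 84, 68, 53, 43, 38, 32, 27, 28, 30, 32, 32, 32, 31, 31, 30, 29, 28, 28, 29, 27, 25, 24, 26]
0.013 [31, 32, 40, 58, 86, 113, 135, 142, 133, 110, 80, 57, 40, 31, 33, 33, 32, 34, 35, 36, 35, 35, 34, 32, 31, 30, 31, 32, 36, 35, 32, 36, 41, 46]
0.016 [85, 69, 49, 42, 53, 80, 106, 116, 110, 87, 57, 38, 26, 26, 33, 34, 35, 35, 35, 35, 35, 34, 31, 30, 31, 41, 57, 73, 85, 86, 93, 98, 99, 102]
0.022 [126, 112, 112, 106, 114, 121, 134, 121, 99, 82, 79, 87, 89, 84, 80, 78, 79, 76, 80, 67, 67, 66, 74, 83, 87, 82, 80, 85, 94, 98, 96, 102, 98, 112]
0.027 [197, 194, 198, 194, 196, 192, 192, 193, 181, 176, 178, 180, 183, 183, 181, 179, 180, 176, 176, 157, 134, 145, 171, 179, 181, 180, 179, 180, 187, 192, 189, 186, 187, 197]
0.03 [194, 196, 196, 197, 198, 198, 197, 197, 197, 197, 196, 196, 196, 193, 194, 196, 193, 196, 190, 172, 142, 150, 188, 199
[... 1761 characters left out ...]
3 142 133  83  40  29  30 107
  184 195 191 187]
 [191 195 180 136 129  85  58  63  80 131 143 146 108  53  28  26  48 110
  165 188 188 186]
 [186 196 191 152  99  48  38  46  64 104  99  88  53  28  25  34  91 157
  182 186 186 196]
 [175 192 198 182 134  71  31  20  27  45  36  31  25  34  56  80 142 184
  189 187 197 205]
 [166 185 197 197 183 147 110  87  79  87  96  83  85 110 132 146 179 188
  188 198 206 210]
 [166 178 190 196 197 190 183 166 159 165 176 163 163 182 187 187 191 187
  197 207 209 210]
 [171 182 184 189 193 197 197 193 191 191 194 191 190 194 195 195 200 200
  206 210 210 210]
 [188 191 187 178 180 192 195 196 195 192 194 194 193 193 195 200 204 207
  210 211 211 210]]
```

Run:
```python
from cam import *
from plant import snapshot
A=np.mean([snapshot("top").astype(np.float32) for _ in range(16)],0); np.save("A.npy",A)
print("knob clear, RGB rows 169..175 cols 281..291")
for v in range(168,177): print(v,A[v,280:292].astype(int).tolist())
def ang(p):
    d=p-KF; return np.degrees(np.arctan2(-(d@KL),d@KU))+150
def cast(uv,h):
    e,d=ray("top",uv); return e+d*(((KF+h*KN-e)@KN)/(d@KN))
g=A.mean(2)
for v in range(169,177):
    row=g[v,281:289]; base=max(row.min(),0); w=np.clip(192-row,0,None); w[np.abs(np.arange(8)-np.argmax(w[:6]))>1]=0
    u=281+(w*np.arange(8)).sum()/w.sum()
    for h in(.004,.0075): p=cast((u,v),h); print(v,round(u,2),w.sum().round(),h,"r",np.linalg.norm(p-KF-h*KN).round(4),"ang",ang(p).round(1),end=" | ")
    print()
for uv in((283.9,184.9),(284.3,185)): print("skirt end",ang(cast(uv,.007)),np.linalg.norm(cast(uv,.007)-KF-.007*KN))
for t in(140,150,160,165,170,180): print(t,"tab corners px",[proj("top",kp(rr,.0075,np.radians(t))+s*.0025*np.cross(KN,(kp(1,0,np.radians(t))-KF)))[0].round(2).tolist() for rr in(.0255,.0365) for s in(-1,1)])
```

```text
knob clear, RGB rows 169..175 cols 281..291
168 [[209, 210, 215], [209, 211, 216], [209, 211, 216], [210, 212, 216], [208, 210, 215], [200, 205, 210], [193, 200, 205], [188, 196, 201], [186, 195, 200], [186, 194, 200], [187, 195, 201], [187, 196, 201]]
169 [[210, 212, 217], [209, 211, 216], [209, 211, 216], [207, 210, 215], [201, 205, 210], [191, 198, 203], [183, 191, 196], [185, 193, 199], [186, 194, 200], [187, 195, 201], [187, 195, 201], [187, 195, 201]]
170 [[210, 212, 216], [210, 212, 217], [207, 210, 214], [200, 206, 210], [193, 200, 205], [182, 190, 196], [163, 171, 176], [180, 188, 193], [187, 196, 201], [187, 195, 201], [186, 194, 200], [179, 187, 192]]
171 [[209, 211, 216], [208, 210, 215], [201, 205, 210], [193, 200, 205], [188, 196, 202], [178, 186, 191], [166, 173, 179], [183, 191, 196], [190, 197, 202], [188, 196, 201], [184, 192, 198], [170, 177, 183]]
172 [[206, 208, 213], [198, 202, 207], [192, 199, 204], [186, 195, 200], [181, 189, 195], [168, 175, 179], [180, 187, 191], [194, 201, 204], [194, 201, 204], [190, 197, 202], [189, 197, 202], [181, 189, 194]]
173 [[197, 
[... 1458 characters left out ...]
ang 168.4 | 176 286.17 252.0 0.0075 r 0.0241 ang 165.2 | 
skirt end 76.42837001010054 0.019545774960473484
skirt end 73.3369981325289 0.01839361821842639
140 tab corners px [[284.03, 177.19], [283.15, 178.39], [281.75, 175.23], [280.85, 176.43]]
150 tab corners px [[284.98, 176.29], [283.93, 177.31], [283.08, 173.9], [282.02, 174.92]]
160 tab corners px [[286.05, 175.57], [284.86, 176.39], [284.58, 172.83], [283.39, 173.64]]
165 tab corners px [[286.62, 175.29], [285.38, 175.99], [285.38, 172.4], [284.14, 173.1]]
170 tab corners px [[287.2, 175.06], [285.92, 175.65], [286.21, 172.04], [284.92, 172.63]]
180 tab corners px [[288.4, 174.77], [287.06, 175.11], [287.92, 171.58], [286.58, 171.92]]
```

Run:
```python
from cam import *
A=np.load("A.npy"); x,y,w,h,k=274,164,19,19,20
c=cv2.resize(A[y:y+h,x:x+w],(w*k,h*k),interpolation=cv2.INTER_LANCZOS4)
s=np.clip((c-90)*255/125,0,255).astype(np.uint8)[:,:,::-1].copy()
m=c.mean(2,keepdims=True); t=np.clip(128+(c-m-(np.array([190,197,203])-196.7)*m/196.7)*10,0,255).astype(np.uint8)[:,:,::-1].copy()
o=s.copy()
for th,col in((155,(255,0,0)),(161.5,(0,160,0)),(167.5,(0,0,255))):
    a=np.radians(th); q=[]
    for rr,sg in((.0255,-1),(.0255,1),(.0365,1),(.0365,-1),(.0255,-1)):
        q.append((proj("top",kp(rr,.0075,a)+sg*.0025*np.cross(KN,kp(1,0,a)-KF))[0]-[x,y]+.5)*k)
    cv2.polylines(t,[np.array(q).astype(int)],False,col,1)
cv2.imwrite("pics/tab.png",np.hstack([s,t]))
```

```text
(no output)
```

View pics/tab.png

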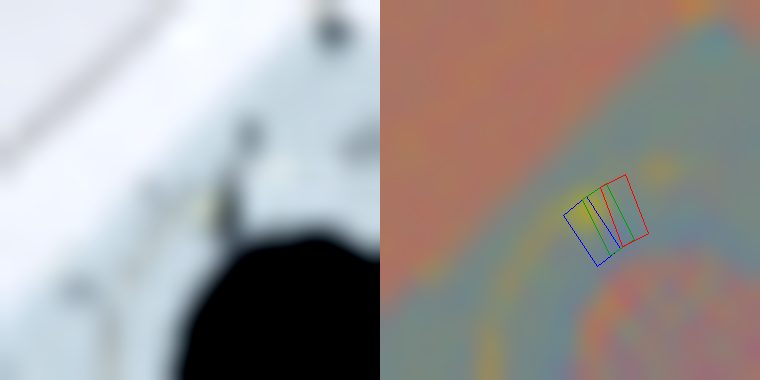

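The enlarged crop shows the tab's dark edge at camera pixel (285,174.5), with a metal-tinted patch just left of it at about (284,174). Whether the tab lies left or right of the dark edge depends on the lighting, so I'll check which way shadows fall by differencing pictures before and after.

Run:
```python
from cam import *
g0=np.load("top0.npy"); g1=np.load("A.npy")@np.array([.299,.587,.114]); d=g1-g0
print("housing diff (2px bins) rows 156-206, cols 226-310")
D=d[156:206,226:310].reshape(25,2,42,2).mean((1,3)); print("\n".join("".join("%4d"%v for v in r) for r in D.round()))
# stationary neighbours: brightness around cup/beaker not needed
```

```text
housing diff (2px bins) rows 156-206, cols 226-310
   0   0   0   0   0   0   0   0   0   0   0   0   0   0   0   0   0   0   0   0   0   0   0   0   0   0   0   0   0   0   0   0   0   0   0   0   0   0   0   0   0   0
   0   0   0   0   0   0   0   0   0   0   0   0   0   0   0   0   0   0   0   0   0   0   0   0   0   0   0   0   0   0   0   0   0   0   0   0   0   0   0   0   0   0
   0   0   0   0   0   0   0   0   0   0   0   0   0   0   0   0   0   0   0   0   0   0   0   0   0   0   0   0   0   0   0   0   0   0   0   0   0   0   0   0   0   0
   0   0   0   0   0   0   0   0   0   0   0   0   0   0   0   0   0   0   0   0   0   0   0   0   0   0   0   0   0   0   0   0   0   0   0   0   0   0   0   0   0   0
   0   0   0   0   0   0   0   0   0   0   0   0   0   0   0   0   0   0   0   0   0   0   0   0   0   0   0   0   0   0   0   0   0   0   0   0   0   0   0   0   0   0
   0   0   0   0   0   0   0   0   0   0   0   0   0   0   0   0   0   0   0   0   0   0   0   0   0   0   0   0   0   0   0   0   0   0   0   0   0   0   0   0   0   0
   0   0   0   0   0   1   1   1   
[... 2475 characters left out ...]
   0   0   0   0   0   0
   0   0   0   0   0   0   0   0   0   0   0   0   0   0   0   0   0   0   0   0   0   0   0   0   0   0   0   0   0   0   0   0   0   0   0   0   0   0   0   0   0   0
   0   0   0   0   0   0   0   0   0   0   0   0   0   0   0   0   0   0   0   0   0   0   0   0   0   0   0   0   0   0   0   0   0   0   0   0   0   1   0   0   0   0
   0   0   0   0   0   0   0   0   0   0   0   0   0   0   0   0   0   0   0   0   0   0   0   0   0   0   0   0   0   0   0   0   0  -1   0   0   0   0   0   0   0   0
   0   0   0   0   0   0   0   0   0   0   0   0   0   0   0   0   0   0   0   0   0   0   0   0   0   0   0   0   0   0   0   0   0   0   0   0   0   0   0   0   0   0
```

No shadows are rendered: the difference is zero around the bottle. The dark strip is therefore the tab's counter-clockwise side wall, the only long side the camera can see, and the tab lies just clockwise of it. Before measuring the angles finally, I'll check the knob's centre in the image.

```bash
cat > fit.py <<'E'
from cam import *
import cam
def ang(p):
    d=p-KF; return (np.degrees(np.arctan2(-(d@KL),d@KU))+150)%360
def cast(uv,h):
    e,d=ray("top",uv); return e+d*(((KF+h*KN-e)@KN)/(d@KN))
def sil(g):  # half-level silhouette extents of the black knob
    b=cv2.resize(g[160:200,270:310],None,fx=8,fy=8,interpolation=cv2.INTER_CUBIC); m=(b<110).astype(np.uint8)
    n,l,s,c=cv2.connectedComponentsWithStats(m); k=l[int((181-160)*8),int((289-270)*8)]
    v,u=np.nonzero(l==k); f=lambda a,o:(a+.5)/8-.5+o
    return [f(u.min(),270),f(u.max(),270),f(v.min(),160),f(v.max(),160)]
E
python3 - <<'E'
from fit import *
th=np.linspace(0,2*np.pi,181)
P=np.vstack([proj("top",[kp(r_,h,t)for t in th]) for r_,h in((.024,0),(.024,.007),(.018,.038),(.018,.008))])
print("model",P.min(0),P.max(0)); print("obs0 u,u,v,v",np.round(sil(np.load("top0.npy")),2),np.round(sil(np.load("A.npy").mean(2).astype(np.float32)),2))
# tint arc (ring): yellow excess along rays
A=np.load("A.npy"); Y=(A[:,:,0]-A[:,:,2]).astype(np.float32)
for t in range(40,220,15):
    rr=np.arange(.024,.044,.0015); uv=proj("top",[kp(x,.004,np.radians(t))for x in rr]).astype(np.float32); v=cv2.remap(Y,uv[None,:,0],uv[None,:,1],cv2.INTER_LINEAR)[0]; print(t,v.round().astype(int).tolist())
E
```

```text
model [281.38386679 174.89415957] [297.84051087 189.30089972]
obs0 u,u,v,v [282.44 296.94 175.44 188.19] [282.44 296.94 175.44 188.31]
40 [-13, -14, -14, -14, -14, -13, -13, -13, -13, -13, -13, -14, -14, -14]
55 [-14, -14, -14, -14, -14, -14, -13, -13, -13, -13, -14, -14, -14, -13]
70 [-12, -14, -14, -14, -14, -13, -13, -12, -12, -13, -14, -14, -14, -14]
85 [-12, -14, -14, -14, -14, -14, -13, -12, -12, -13, -13, -14, -14, -14]
100 [-13, -14, -14, -14, -13, -12, -10, -8, -10, -11, -13, -13, -14, -14]
115 [-13, -14, -14, -14, -13, -13, -12, -10, -9, -11, -12, -13, -14, -14]
130 [-12, -13, -14, -14, -14, -13, -12, -11, -10, -11, -12, -13, -13, -13]
145 [-11, -13, -14, -14, -13, -13, -11, -10, -10, -11, -11, -12, -12, -11]
160 [-10, -12, -11, -10, -8, -5, -1, -5, -8, -10, -12, -14, -13, -12]
175 [-11, -13, -14, -14, -14, -13, -13, -12, -12, -12, -13, -13, -13, -13]
190 [-12, -13, -14, -14, -14, -13, -12, -11, -12, -13, -13, -14, -14, -14]
205 [-11, -13, -14, -14, -14, -14, -13, -13, -13, -13, -13, -13, -14, -14]
```

>>> carry_out --pt "0.012 -0.04 0" --pt "0.012 -0.04 0" --pt "0.012 -0.04 0" --pt "0.012 -0.04 0" --pt "0.012 -0.04 0" --pt "0.012 -0.04 0" --pt "0.013 -0.04 0" --pt "0.013 -0.0403 0" --twist '[0, 0, 0, 0, 0, 0, 0, 0]' --grip 0.06 --newtons 45

```text
clock: 22.9
tool_pos: [0.5791, -0.1342, 0.2173]
eef_rot: [-0.699, 0.107, -0.107, 0.699]
contact_force: [0.8, 0.2, 0.2]
opening: 0.682
```

>>> carry_out --pt "0 0 -0.03" --pt "0 0 -0.05" --pt "0 0 -0.04" --pt "0 0 -0.015" --pt "0 0 -0.006" --pt "0 0 0" --twist '[0, 0, 0, 0, 0, 0]'

```text
clock: 23.65
tool_pos: [0.5796, -0.1332, 0.0773]
eef_rot: [0.699, -0.107, 0.108, -0.699]
contact_force: [0.6, -0.4, 1.0]
opening: 0.684
```

>>> carry_out --pt "0 0 0" --pt "0 0 0" --pt "0 0 0" --pt "0 0 0" --pt "0 0 0" --twist '[0, 0, 0, 0, 0]' --grip 0.02

```text
clock: 24.28
tool_pos: [0.5757, -0.132, 0.077]
eef_rot: [-0.699, 0.109, -0.105, 0.699]
contact_force: [-5.9, 3.1, 7.5]
opening: 0.415
```

>>> carry_out --pt "0 0 0" --pt "0 0.0055 0" --pt "0 0 0" --twist '[0, 0, 0]' --grip 0.055

```text
clock: 24.65
tool_pos: [0.5796, -0.1267, 0.0766]
eef_rot: [-0.699, 0.107, -0.108, 0.699]
contact_force: [0.1, 1.1, -0.2]
opening: 0.621
```

>>> carry_out --pt "0 0 0" --pt "0 0 0" --pt "0 0 0" --pt "0 0 0" --twist '[0, 0, 0, 0]' --grip 0.02

```text
clock: 25.15
tool_pos: [0.5777, -0.1273, 0.0762]
eef_rot: [-0.699, 0.108, -0.107, 0.699]
contact_force: [-4.0, 0.7, 2.5]
opening: 0.428
```

>>> carry_out --pt "0 0 0" --pt "0 0 0" --pt "0 0 0" --pt "0 0 0" --pt "0 0 0" --pt "0 0 0" --pt "0 0 0" --twist '[-9, -9, -9, -9, -9, -9, 0]'

```text
clock: 26.02
tool_pos: [0.5746, -0.1253, 0.0768]
eef_rot: [0.575, -0.416, 0.409, -0.574]
contact_force: [-10.5, 2.6, 14.4]
opening: 0.418
```

>>> carry_out --pt "0 0 0" --pt "0 0 0" --pt "0 0 0.04" --pt "0 0 0.06" --pt "-0.02 0.04 0.04" --pt "-0.02 0.055 0" --pt "-0.02 0.055 0" --pt "-0.02 0.055 0" --twist '[0, 0, 0, 9, 9, 9, 9, 9]' --grip 0.06

```text
clock: 27.02
tool_pos: [0.4997, 0.0791, 0.2169]
eef_rot: [-0.688, 0.159, -0.162, 0.689]
contact_force: [1.2, 0.3, -0.3]
opening: 0.681
```

>>> carry_out --pt "-0.02 0.055 0" --pt "0 0.055 0" --pt "0 0 0" --pt "0 0 0" --twist '[9, 0, 0, 0]'

```text
clock: 27.52
tool_pos: [0.4797, 0.1868, 0.2165]
eef_rot: [0.699, -0.107, 0.108, -0.699]
contact_force: [0.5, -1.4, -0.6]
opening: 0.685
```

```bash
python3 kn.py pics/k3.png | tail -34 | head -33; python3 -c "
from plant import get_state;print(get_state()['tool_pos'])"
```

```text
[192 185 187 188 167 136 156 152 137 134 142 169 188 193 195 192 189 192
  194 195 200 204]
 [189 187 192 193 176 132 103  83  66  59  71 106 140 171 191 195 193 193
  192 192 191 192]
 [186 189 193 188 155  98  54  37  28  27  34  43  67 118 170 193 197 194
  193 192 193 198]
 [189 193 191 167 109  60  36  24  23  24  28  24  27  62 126 171 191 195
  190 189 194 196]
 [190 194 185 133  70  39  25  18  20  24  28  29  29  33  64 111 156 183
  180 180 191 194]
 [190 192 170 120  81  65  39  22  23  27  30  28  32  29  31  47  95 154
  185 189 192 193]
 [190 191 162 119 117 111  75  61  55  51  49  37  32  31  28  26  50 129
  190 197 194 192]
 [192 190 147  88  78  75  78 103  94  96 110 116 110  71  36  31  32 116
  190 197 195 193]
 [193 189 141  66  30  27  46  69  72 105 147 179 178 117  51  27  28 114
  191 198 194 191]
 [193 191 151  74  23  14  19  25  38  65 100 128 126  80  38  27  30 109
  184 195 191 187]
 [191 197 180 112  36  18  16  17  23  33  41  50  49  37  28  25  46 110
  165 189 188 186]
 [186 197 192 150  83  36  12  15  16  26  27  29  28  27  25  36  92 156
  182 187 185 197]
 [176 192 197 186 146  83  34  17  17  18  26  28  25  28  51  90 145 184
  189 188 197 206]
 [166 185 197 197 186 149 111  89  77  77 101 105  94 106 126 159 182 188
  187 198 206 209]
 [166 177 191 195 196 190 184 167 156 152 179 182 171 180 185 189 192 187
  197 206 210 209]
 [172 183 184 189 193 197 197 193 190 188 195 195 192 193 193 196 199 200
  206 210 210 209]
 [188 191 187 178 180 192 195 195 195 192 194 194 193 193 195 200 203 206
[0.47919437 0.18627188 0.21648972]
```

```bash
cat > ka.py <<'E'
from fit import *
import sys
g=np.load("g.npy")
def peak(r_,h,c,w=45):
    th=np.arange(c-w,c+w+.1,1.); uv=proj("top",[kp(r_,h,np.radians(t))for t in th]).astype(np.float32)
    v=cv2.remap(g,uv[None,:,0],uv[None,:,1],cv2.INTER_CUBIC)[0]; i=np.argmax(v); s=slice(max(i-15,0),i+16); wt=np.clip(v[s]-v[s].max()*.5,0,None); return round(float((wt*th[s]).sum()/wt.sum()),1),int(v.max())
c=float(sys.argv[1])
for r_,h in((.008,.038),(.010,.038),(.012,.038),(.014,.038),(.019,.007),(.020,.007),(.021,.007),(.022,.007)): print(r_,h,peak(r_,h,c))
E
python3 ka.py 105
python3 - <<'E'
import numpy as np
exec(open("ka.py").read().split("c=float")[0].replace("import sys","")) if False else None
E
sed 's#np.load("g.npy")#np.load("A.npy").mean(2).astype(np.float32)#' ka.py > kb.py; echo prev; python3 kb.py 80; sed 's#g.npy#top0.npy#' ka.py>kc.py; echo start; python3 kc.py 8
```

```text
0.008 0.038 (119.2, 176)
0.01 0.038 (118.1, 161)
0.012 0.038 (117.4, 137)
0.014 0.038 (117.4, 119)
0.019 0.007 (116.5, 117)
0.02 0.007 (116.7, 115)
0.021 0.007 (116.9, 115)
0.022 0.007 (116.0, 119)
prev
0.008 0.038 (80.0, 152)
0.01 0.038 (78.9, 146)
0.012 0.038 (80.8, 139)
0.014 0.038 (82.4, 137)
0.019 0.007 (78.7, 127)
0.02 0.007 (77.6, 130)
0.021 0.007 (76.0, 131)
0.022 0.007 (75.8, 134)
start
0.008 0.038 (7.9, 179)
0.01 0.038 (7.9, 177)
0.012 0.038 (6.7, 162)
0.014 0.038 (6.3, 142)
0.019 0.007 (-33.4, 153)
0.02 0.007 (-33.2, 168)
0.021 0.007 (-32.7, 178)
0.022 0.007 (-32.1, 180)
```

>>> carry_out --pt "0.0125 -0.039 0" --pt "0.0125 -0.039 0" --pt "0.0125 -0.039 0" --pt "0.0125 -0.039 0" --pt "0.0125 -0.039 0" --pt "0.0125 -0.039 0" --pt "0.0125 -0.039 0" --pt "0.0125 -0.04 0" --twist '[1, 1, 1, 1, 1, 0, 0, 0]' --grip 0.06 --newtons 40

```text
clock: 28.82
tool_pos: [0.5789, -0.1274, 0.2164]
eef_rot: [-0.703, 0.077, -0.077, 0.703]
contact_force: [0.3, -0.0, 1.4]
opening: 0.679
```

>>> carry_out --pt "0 0 -0.03" --pt "0 0 -0.05" --pt "0 0 -0.04" --pt "0 0 -0.015" --pt "0 0 -0.003" --pt "0 0 0" --twist '[0, 0, 0, 0, 0, 0]'

```text
clock: 29.58
tool_pos: [0.5797, -0.1259, 0.0796]
eef_rot: [0.703, -0.076, 0.078, -0.703]
contact_force: [0.7, 0.2, -0.0]
opening: 0.683
```

>>> carry_out --pt "0 -0.001 -0.0015" --pt "0 0 0" --pt "0 0 0" --pt "0 0 0" --pt "0 0 0" --twist '[0, 0, 0, 0, 0]' --grip 0.02

```text
clock: 30.2
tool_pos: [0.5781, -0.1266, 0.0775]
eef_rot: [-0.703, 0.078, -0.077, 0.703]
contact_force: [-2.5, 0.5, 5.7]
opening: 0.435
```

>>> carry_out --pt "0 0 0" --pt "0 0 0" --pt "0 0 0" --pt "0 0 0" --pt "0 0 0" --pt "0 0 0" --pt "0 0 0" --pt "0 0 0" --twist '[-9, -9, -9, -9, -9, -9, -10, 0]'

```text
clock: 31.2
tool_pos: [0.5754, -0.1249, 0.078]
eef_rot: [0.556, -0.44, 0.435, -0.555]
contact_force: [-8.7, 0.8, 16.5]
opening: 0.424
```

>>> carry_out --pt "0 0 0" --pt "0 0 0" --pt "0 0 0.04" --pt "0 0 0.06" --pt "-0.02 0.04 0.04" --pt "-0.02 0.055 0" --pt "-0.02 0.055 0" --pt "-0.02 0.055 0" --twist '[0, 0, 0, 9, 9, 9, 9, 9]' --grip 0.06

```text
clock: 32.2
tool_pos: [0.499, 0.0803, 0.2172]
eef_rot: [-0.681, 0.189, -0.191, 0.681]
contact_force: [0.9, 0.3, 0.0]
opening: 0.681
```

>>> carry_out --pt "-0.02 0.055 0" --pt "0 0.055 0" --pt "0 0 0" --pt "0 0 0" --twist '[9, 0, 0, 0]'

```text
clock: 32.7
tool_pos: [0.4793, 0.1878, 0.2169]
eef_rot: [0.694, -0.138, 0.138, -0.693]
contact_force: [-0.3, -1.3, 0.2]
opening: 0.679
```

```bash
python3 kn.py pics/k4.png | tail -48|head -30; python3 ka.py 155; python3 -c "
from plant import get_state;print(get_state()['tool_pos'])"
```

```text
[[210 212 211 212 211 204 198 194 193 192 193 194 193 192 195 207 212 212
  211 210 209 210]
 [211 212 211 209 205 196 189 192 193 193 194 192 189 191 194 202 209 211
  211 209 209 210]
 [211 212 210 205 198 188 170 186 193 193 193 184 177 187 192 195 202 209
  210 210 210 210]
 [211 210 205 198 194 185 172 189 196 194 190 175 172 187 193 193 197 204
  209 210 210 211]
 [208 201 197 193 188 173 186 199 200 195 196 187 186 192 194 195 195 198
  207 210 211 212]
 [200 187 187 184 178 155 186 198 198 197 196 194 192 192 194 194 192 194
  201 208 211 212]
 [196 186 182 186 172 139 180 191 190 190 190 192 194 194 193 191 183 191
  196 202 208 211]
 [192 185 187 188 165 138 159 151 135 132 141 169 188 192 194 192 189 193
  193 195 200 204]
 [190 187 192 192 174 142 139 100  60  54  68 104 138 172 194 196 194 194
  193 191 191 193]
 [185 189 194 187 152 118 132  94  63  58  45  37  64 129 185 196 196 195
  192 192 193 198]
 [189 192 192 167 107  70  88  85 105 104  77  47  29  69 137 171 190 195
  191 189 193 197]
 [190 194 186 135  71  38  36  47  71  79  91  97  54  31  66 110 155 183
  180 180 191 193]
 [189 193 171 105  51  28  23  22  29  38  84 124  94  43  28  46  95 154
  185 190 193 194]
 [191 192 163  90  40  24  16  20  24  30  52 105 130  79  27  25  51 129
  190 196 195 191]
 [192 191 149  76  29  23  19  22  27  30  33  82 136 101  48  25  32 117
  190 197 195 192]
0.008 0.038 (164.0, 140)
0.01 0.038 (163.3, 132)
0.012 0.038 (163.0, 127)
0.014 0.038 (161.0, 125)
0.019 0.007 (162.5, 109)
0.02 0.007 (161.9, 119)
0.021 0.007 (161.3, 129)
0.022 0.007 (161.0, 138)
[0.47910979 0.18728456 0.21697629]
```

The knob line now measures about 162°. The tab's dark mark lies at 161–165°, mean 162.5°, if taken at tab-top height. The ring's outer wall facing the same way as the tab's visible side wall looks faintly yellow, not dark. So the yellow patch at (284.1,174.2) is the tab's wall, and the dark mark is the tab's top centre, which revises my side-wall reading. The knob therefore matches. One last check of the bottle and the bystanders.

Run:
```python
from cam import *
from plant import snapshot,job,get_state
t=snapshot("top").astype(int); a=cv2.imread("pics/tr.png")[:,:,::-1].astype(int); z=cv2.imread("pics/top0.png")[:,:,::-1].astype(int)
d=lambda p,q,b:int((np.abs(p[b[1]:b[3],b[0]:b[2]]-q[b[1]:b[3],b[0]:b[2]]).mean(2)>25).sum())
print("bottle vs after release",d(t,a,(222,160,266,200)))
for n,b in dict(cup_beaker=(335,135,380,210),stopper=(220,238,238,256),rear=(230,60,450,150),tab=(280,168,288,175)).items(): print(n,d(t,z,b))
print(get_state()["contact_force"],get_state()["clock"])
job.finish_job()
```

```text
bottle vs after release 0
cup_beaker 0
stopper 0
rear 0
tab 0
[-0.44018263  0.75429252 -0.18589103] 33.05
the job is handed in; nothing more can be done
```

I laid the amber bottle in the cradle and turned the speed knob to the tab, then handed the job in at 33 s of the 64 s allowed. No verdict was reported.

**Bottle:** I picked it up upright, tipped it over on the rails and slid it down until it pushed back with about 12 N sideways. In the top view the bulb tip was at column 229.7, against 229.3 predicted for fully home (one pixel is about 3 mm). It had not moved since I let go.

**Knob:** Four grip-and-turn strokes brought the white line from about 8° to about 162°. I measured the tab at 161–165°, averaging about 162.5°. The tab is only about 1.5 pixels wide, so which part of it the dark mark shows took some judgement. I took it as the middle of the tab's top. I had first read it as the tab's side wall, and if that reading is right, the knob is about 5–6° short.

**Slips:** Each stroke turned the knob only about 70% of the gripper's own turn, so I measured again between strokes. One grip landed 6 mm off because I had read the position while the arm was still moving; I opened, shifted and gripped again.

**Other things:** The last picture comparison showed no change at the tab, cup, beaker, stopper or the items at the rear. The green, blue and turquoise bottles were not in that comparison. The robot ended well away from everything.

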